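# Tare a jar on the classroom scale

### The arm

A 6-joint arm with a two-finger parallel gripper is mounted at the origin on the work surface. World frame = base frame: x ahead of the robot, y to its left, z up, the work surface at z = 0. Lengths are in m, angles in rad, forces in N, time in s.
With the tool pointing down it reaches from about 0.3 to 0.875 m from the base axis. Payload 6.4 kg.
Tool frame: the origin (TCP) lies midway between the tips of the shut fingers; the grasp point (between the pads) lies 19 mm behind it (ctrl.tcp_to_grasp is the distance from the TCP to the grasp point, in m); z points along the fingers, y is the direction in which the jaws open and shut (so a half turn about z gives the same grasp; the last joint's range is limited). The gripper opens to 85 mm and grips with 20 to 120 N. Pads are 22 mm wide; open, the fingers measure 114 mm over their backs; the gripper's body (76 mm by 85 mm) begins 54 mm behind the grasp point. The pads swing forward as they close: fully open they stand 13 mm farther back than shut.
Start: joints at [-1.428, 0.181, 1.607, -0, 1.354, -0.206], TCP at [0.197, -0.54, 0.231] pointing down, gripper open.
Joint ranges: [-2.99, 2.99], [-0.89, 2.07], [0.3, 2.58], [-1.14, 4.28], [0, 2.63], [-3.12, 3.12]. Speed limits (rad/s): [2.57, 2.57, 3.01, 3.14, 3.14, 3.14].

### API

Orientations are given as a unit quaternion [w, x, y, z].
In Python, from bench import monitor, imaging, order, spotter, ctrl gives the robot as it stands.
- The arm moves only by the shell command python3 -m pendant 'ROWS'. ROWS is JSON, a list that holds one entry, the list of rows, each a list of 5 numbers: the shift along the world's x, y, z in mm, then the turn about the world's z in degrees, then the finger opening in mm, from 0 to 85.4. A call has 1 to 8 rows; each row shifts and turns the commanded pose from where the row before left it; what a row does not reach is not made up. A row lasts 1/8 s, in which the tool goes at most 62.5 mm and 10.7 degrees, less where a joint would pass 70% of its speed; a pose out of reach is approached as far as the arm can. A call with a gripper value outside its range is refused whole. The fingers move at their own pace and stop on an object; the grip force is fixed at half the most. Time passes only in rows, so rows that do not move let the fingers close. It gives the time, the measured TCP pose, the force and the opening at its end, in the units of the state.
- monitor.get_obs(): the state, without advancing time (a new reading comes with each control period).
- imaging.camera(name): name is "scene" or "side" or "wrist"; returns a dict with "img" (420x560x3 uint8, red, green, blue), "vfov" (degrees; the focal length in pixels is half the picture's height over the tangent of half this angle, whatever the lens; pixels are square), "cx", "cy" (the principal point, pixels), "distortion" ([k1, k2, p1, p2, k3] as OpenCV has them; the pictures are not rectified), "origin" and "orientation" of the camera in the world. Camera axes: x right, y down, z forward; pixel columns grow to the right and rows downward; lengths in m; the calibration is good to about 2 mm. A picture is of the moment at which its call begins. There is no depth.
- order.hand_in(): hands the job in, once; it reports no verdict.
Trained networks look in the newest picture that a camera, given by its name, has taken for a name from the list of things; names that differ only in an ending like _2 or _b are one class to them, and where a whole thing is asked for, a point or a joint stands for the part that bears it (a point fixed in the world has none). Each returns a list of dicts, best first, with "confidence" (0 to 1); they miss things now and then, are a little off and sometimes report something else, mostly with a low value. They report only what shows in the picture. A call takes as long as a camera call.
- spotter.recognise(camera, thing): "at" ([x, y, z] in m, in the coordinates of the camera as it stood for that picture, good to about 4 mm: the middle of the surface that is visible of it).
- spotter.tip_of(camera, thing): "at" ([x, y, z] in m, in the coordinates of the camera as it stood for that picture, good to about 4 mm: a listed point, or the origin of a listed thing).
The state is a dict: "time_s": time; "q": joint angles; "dq": joint speeds; "joint_efforts": joint torques, N m; "eef_pos": TCP position; "eef_rot": TCP orientation; "wrist_force": force on the tool from outside, world axes, zero at the start; "torque": the same for the moment, N m; "opening": opening from 0.0 (shut) to 1.0 (fully open).
Only numpy, scipy, OpenCV 4.12 (cv2) and the standard library are available. Lean on these libraries where they do the work, as an engineer would, in place of code of your own. Each camera call takes 0.05 s, during which the arm holds its last target. There are 200 camera calls.

### The job

Get the classroom scale ready for weighing: switch it on with its green key while the plate is empty, stand the empty open jar with the yellow sleeve upright in the middle of the round plate and let go, then press the yellow key to tare it. The keys are membrane keys that hardly move: press straight down until you feel about 6 to 8 N, hold for a moment, never push a key with 25 N or more, leave the grey key alone, and do not press yellow before the jar is in place or green afterwards. Set the jar down gently, do not tip it, and leave the two lidded jars where they stand.

Things in the scene. Friction and masses are not known exactly. Their poses are not given: they have to be found in the camera images.
- scale: white bench scale, 260 mm deep (its x) by 200 mm wide (its y), fixed; origin at the centre of its underside, z up. The keys lie in a row along its y at x = -95 mm on the flat panel (40 mm above the table), a small display behind them; the plate is on the +x part. It stands left or right of the robot's middle, turned up to 0.4 rad
- plate (a point): centre of the top of the scale's round steel plate (144 mm across; it rests on a stiff load spring and yields up to 3 mm, 6 N per mm), 50 mm along x from the scale's origin and 52 mm above the table when empty, z up
- key_green (a joint): green membrane key (on/off). Value: 0 at rest, up to 0.002 m pressed straight down. It starts to give at about 2 N and stiffens by 3 N per mm: 0.0012 m, about 6 N, held for 0.2 s registers as a press; about 8 N bottoms it; it springs back. The travel is no larger than the reading noise: go by the force felt.
- key_green_top (a point): centre of the top face of the green key, z up: a round green pad 32 mm across, its top 6.5 mm above the scale's panel (46.5 mm above the table) at rest, in a thin black bezel 38 mm across. The three keys are 56 mm apart in a row; the order of the colours varies
- key_yellow (a joint): yellow membrane key (tare). Value: 0 at rest, up to 0.002 m pressed straight down. It starts to give at about 2 N and stiffens by 3 N per mm: 0.0012 m, about 6 N, held for 0.2 s registers as a press; about 8 N bottoms it; it springs back. The travel is no larger than the reading noise: go by the force felt.
- key_yellow_top (a point): centre of the top face of the yellow key, z up: a round yellow pad 32 mm across, its top 6.5 mm above the scale's panel (46.5 mm above the table) at rest, in a thin black bezel 38 mm across. The three keys are 56 mm apart in a row; the order of the colours varies
- key_grey (a joint): grey membrane key (units, not to be pressed). Value: 0 at rest, up to 0.002 m pressed straight down. It starts to give at about 2 N and stiffens by 3 N per mm: 0.0012 m, about 6 N, held for 0.2 s registers as a press; about 8 N bottoms it; it springs back. The travel is no larger than the reading noise: go by the force felt.
- key_grey_top (a point): centre of the top face of the grey key, z up: a round grey pad 32 mm across, its top 6.5 mm above the scale's panel (46.5 mm above the table) at rest, in a thin black bezel 38 mm across. The three keys are 56 mm apart in a row; the order of the colours varies
- jar: the empty open jar: straight clear glass cylinder 60 mm across and 92 mm high, wall 4 mm, with a thin yellow sleeve round it from 28 to 52 mm up; 0.14 to 0.28 kg; origin at the centre of its underside, z up along its axis. Starts upright on the tray; can be gripped across its sides from above
- tray: fixed round silver tray, 306 mm across, floor 5 mm above the table, beaded rim 12 mm high; origin at the centre of its underside. Three jars stand on it about 88 mm from its centre, some 150 mm apart, in any order
- jar_blue: closed jar of blue beads with a blue lid, 62 mm across, 94 mm high, origin at the centre of its underside; on the tray, to be left alone
- jar_red: closed jar of red beads with a red lid, 62 mm across, 94 mm high, origin at the centre of its underside; on the tray, to be left alone

How it is judged:
On the way, in this order (a step that is already met when the one before it is completed fails the run):
1. the green key is pressed in at least 1.2 mm (about 6 N) for 0.2 s while the plate is empty (value of joint key_green above 0.0012 m and horizontal distance between jar and plate above 0.1 m), for 0.2 s.
2. the jar stands upright on the plate within 30 mm of its centre, released, for 0.2 s (horizontal distance between jar and plate below 0.03 m and z of jar in the frame of plate between -0.005 and 0.005 m and angle between jar's own z axis and vertical below 0.1 rad and contact force between jar and the fingers below 0.1 N), for 0.2 s.
3. the yellow key is pressed in at least 1.2 mm (about 6 N) for 0.2 s with the jar standing free on the plate (all of step 2 and value of joint key_yellow above 0.0012 m), for 0.2 s.
At the end, for the whole second after the job is handed in: The yellow-sleeved jar stands upright (within 0.1 rad) and at rest on the plate, released, its axis within 30 mm of the plate's centre and its foot within 5 mm of the plate's height; all keys are released (under 0.6 mm); the lidded jars are within 30 mm of where they stood (all of step 2 and linear speed of jar below 0.02 m/s and value of joint each of key_green, key_yellow, key_grey below 0.0006 m and distance of each of jar_blue, jar_red from where it was at the start of the episode below 0.03 m); the robot touches nothing.
It fails at once if a key is pushed with 25 N or more (contact force between any of key_green_c0, key_yellow_c0, key_grey_c0 and anything else above 25 N).
It fails at once if a key is pressed in by 0.8 mm or more out of turn: grey at any time, yellow while the jar is not on the plate, green while it is (value of joint key_grey above 0.0008 m or (value of joint key_yellow above 0.0008 m and horizontal distance between jar and plate above 0.075 m) or (value of joint key_green above 0.0008 m and horizontal distance between jar and plate below 0.075 m)).
It fails at once if the jar is pushed onto the scale with more than 30 N, or tipped by more than 0.5 rad (contact force between jar and scale above 30 N or angle between jar's own z axis and vertical above 0.5 rad).
It fails at once if a lidded jar is moved by 30 mm or more (distance of any of jar_blue, jar_red from where it was at the start of the episode above 0.03 m).
It also fails if it takes over 61 s, if anything falls off the work surface, if the arm or the gripper's body presses on something with over 40 N, if the wrist force passes 120 N, or if a joint passes its speed limit or range.

## Working session

There is one attempt and no reset: what is moved stays moved. The work goes in short steps, Python scripts to look and compute and a shell command to move; the robot and the scene stay as the last step left them, time stands still between calls to the robot, and variables do not carry over. Pictures are saved under pics/ and viewed, about 8 in all and at most 12, crops included, and the job is handed in when it is done.

```bash
ls; mkdir -p pics
cat > h.py <<'E'
from bench import monitor, imaging, order, spotter, ctrl
import numpy as np, cv2
from scipy.spatial.transform import Rotation as R
def rot(q): return R.from_quat([q[1],q[2],q[3],q[0]]).as_matrix()
def cam(n,save=None):
    c=imaging.camera(n)
    if save: cv2.imwrite('pics/'+save,cv2.cvtColor(c['img'],cv2.COLOR_RGB2BGR))
    return c
def K(c):
    f=c['img'].shape[0]/2/np.tan(np.radians(c['vfov'])/2)
    return np.array([[f,0,c['cx']],[0,f,c['cy']],[0,0,1]])
def w(c,p): return np.array(c['origin'])+rot(c['orientation'])@np.array(p)
def tip(c,n,t,fn='tip_of'):
    return [(np.round(w(c,d['at']),4).tolist(),round(d['confidence'],2)) for d in getattr(spotter,fn)(n,t)[:2]]
def onplane(c,uv,z):
    p=cv2.undistortPoints(np.array([[uv]],float),K(c),np.array(c['distortion'])).ravel()
    r=rot(c['orientation'])@np.array([p[0],p[1],1]); o=np.array(c['origin'])
    return o+r*(z-o[2])/r[2]
E
python3 - <<'E'
from h import *
for n in ['scene','side']:
    c=cam(n,n+'0.png'); print(n,np.round(c['origin'],3))
    for t in ['plate','key_green_top','key_yellow_top','key_grey_top','scale','jar','jar_blue','jar_red','tray']: print(t,tip(c,n,t))
o=monitor.get_obs(); print(o); print(ctrl.tcp_to_grasp)
a=cv2.imread('pics/scene0.png')
E
```

```text
pics
scene [ 0.866 -0.553  0.691]
plate [([0.6102, 0.2175, 0.0518], 0.79)]
key_green_top [([0.4705, 0.1897, 0.0488], 0.41)]
key_yellow_top [([0.4569, 0.2412, 0.0433], 0.48)]
key_grey_top [([0.4783, 0.1262, 0.0443], 0.61)]
scale [([0.5582, 0.2068, -0.0058], 0.7)]
jar [([0.6313, -0.0974, 0.001], 0.71)]
jar_blue [([0.6157, -0.2641, 0.0073], 0.68), ([0.4901, -0.1762, 0.0046], 0.27)]
jar_red [([0.4885, -0.1747, 0.0024], 0.83)]
tray [([0.5775, -0.1794, -0.0057], 0.9)]
side [0.262 0.74  0.634]
plate [([0.6144, 0.2182, 0.0516], 0.94)]
key_green_top [([0.4703, 0.1833, 0.0471], 0.72)]
key_yellow_top [([0.4545, 0.2362, 0.0436], 0.79)]
key_grey_top [([0.4856, 0.1293, 0.0466], 0.64)]
scale [([0.5621, 0.2073, 0.0007], 0.67), ([0.6187, -0.264, 0.0021], 0.33)]
jar [([0.6361, -0.093, 0.0058], 0.72)]
jar_blue [([0.6189, -0.2636, 0.002], 0.87), ([0.4953, -0.1766, 0.0079], 0.5)]
jar_red [([0.4938, -0.1755, 0.0039], 0.57)]
tray [([0.5853, -0.176, -0.0028], 0.82)]
{'time_s': 1.0, 'q': array([-1.42829043e+00,  1.80780312e-01,  1.60701658e+00,  7.07565905e-06,
        1.35378788e+00, -2.06300945e-01]), 'dq': array([-0.00016491,  0.00220915,  0.00164759, -0.00024719, -0.00020969,
        0.00133451]), 'joint_efforts': array([ 2.01863120e-03, -4.44846761e+01, -3.51683307e+01, -2.72458183e-04,
        7.34830483e-04,  1.80028451e-05]), 'eef_pos': array([ 0.19654135, -0.54037925,  0.23129151]), 'eef_rot': array([4.05039755e-06, 9.84830365e-01, 1.73519887e-01, 3.32737284e-06]), 'wrist_force': array([0.63298603, 0.27629429, 0.70203092]), 'torque': array([ 0.01856732,  0.04988543, -0.0057608 ]), 'opening': 0.99788792900343}
0.0187
```

View pictures.

View pics/scene0.png

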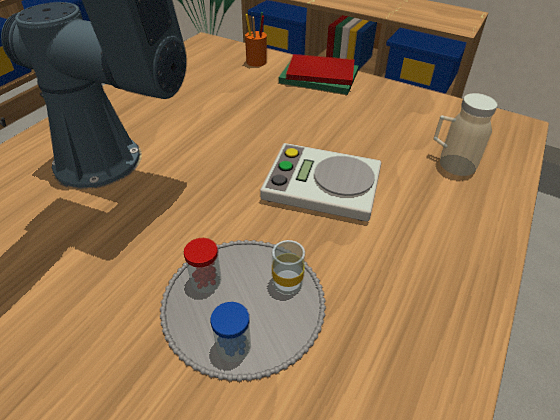

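View pics/side0.png

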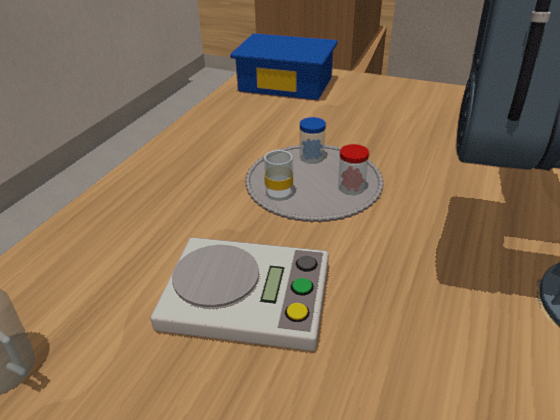

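The two pictures agree with the networks. In the scene picture the keys from top to bottom are yellow (291,153), green (286,166) and grey (279,180). The plate is at (345,175), and the open jar is at (288,268) on the tray, with red at (201,265) and blue at (230,330). I'm moving above green with the fingers shut.

```bash
python3 -m pendant '[[[20,54,0,0,0],[20,54,0,0,0],[20,54,0,0,0],[20,54,0,0,0],[20,54,0,0,0],[20,54,0,0,0],[20,54,0,0,0],[20,54,0,0,0]]]'; python3 -m pendant '[[[20,54,0,0,0],[20,54,0,0,0],[20,54,0,0,0],[20,54,0,0,0],[20,54,-20,0,0],[14,24,-30,0,0],[0,0,-40,0,0],[0,0,0,0,0]]]'
python3 - <<'E'
from h import *
c=cam('wrist','w1.png'); o=monitor.get_obs(); print(o['time_s'],o['eef_pos'],o['wrist_force'],np.array(c['origin'])-o['eef_pos'])
for t in ['plate','key_green_top','key_yellow_top','key_grey_top']: print(t,tip(c,'wrist',t))
E
```

```text
time_s: 2.0
eef_pos: [0.357, -0.1068, 0.2317]
eef_rot: [0.001, 0.985, 0.173, 0.001]
wrist_force: [0.6, 0.1, 0.0]
opening: 0.003
time_s: 3.0
eef_pos: [0.4678, 0.1856, 0.1383]
eef_rot: [-0.0, 0.985, 0.174, -0.004]
wrist_force: [-0.7, -0.2, -0.4]
opening: 0.001
3.05 [0.46949249 0.18552976 0.14056686] [ 0.00643164 -0.78531391  1.27994527] [0.06781235 0.02574372 0.14056701]
plate []
key_green_top [([0.47, 0.1788, 0.0465], 0.94)]
key_yellow_top [([0.4571, 0.2386, 0.0505], 0.59)]
key_grey_top [([0.4822, 0.1347, 0.0462], 0.64)]
```

View pics/w1.png

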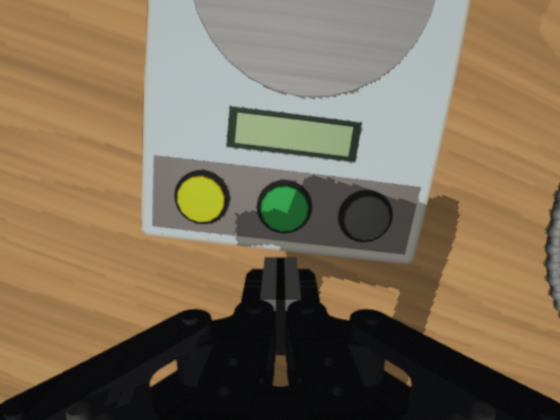

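The wrist picture shows yellow (202,197), green (284,206) and grey (366,215), with the shut fingertips at about (281,265). I'll project these onto the key plane.

Run:
```python
from h import *
c=cam('wrist')
P={k:onplane(c,uv,.0465) for k,uv in dict(y=(202,197),g=(284,206),r=(366,215)).items()}
for k in P: print(k,P[k].round(4))
d=P['y']-P['r']; print(np.linalg.norm(d),np.arctan2(-d[0],d[1]))
o=monitor.get_obs();print(o['eef_pos'],o['wrist_force'],(P['g']-o['eef_pos'])*1000)
```

```text
y [0.4619 0.2382 0.0465]
g [0.4748 0.1839 0.0465]
r [0.488  0.1287 0.0465]
0.11253066868433906 0.23452108655091974
[0.47180475 0.18544407 0.14322709] [ 0.80443306 -0.30404531  0.67326782] [  3.04026652  -1.55670008 -96.72708522]
```

```bash
python3 -m pendant '[[[1,-2,-40,0,0],[0,0,-35,0,0],[0,0,-10,0,0],[0,0,0,0,0]]]'; python3 -m pendant '[[[0,0,-3,0,0],[0,0,0,0,0]]]';python3 -m pendant '[[[0,0,-2,0,0],[0,0,0,0,0]]]'; python3 -m pendant '[[[0,0,-1,0,0],[0,0,0,0,0]]]'
```

```text
time_s: 3.8
eef_pos: [0.4719, 0.1835, 0.0569]
eef_rot: [-0.0, 0.985, 0.173, 0.0]
wrist_force: [-0.2, 0.4, -0.1]
opening: 0.001
time_s: 4.05
eef_pos: [0.4723, 0.1837, 0.0543]
eef_rot: [0.0, 0.985, 0.174, 0.001]
wrist_force: [-0.3, -0.0, 1.3]
opening: 0.002
time_s: 4.3
eef_pos: [0.4715, 0.1836, 0.0514]
eef_rot: [-0.0, 0.985, 0.174, 0.0]
wrist_force: [0.1, -0.0, -0.4]
opening: -0.003
time_s: 4.55
eef_pos: [0.4714, 0.1836, 0.0502]
eef_rot: [-0.0, 0.985, 0.174, -0.0]
wrist_force: [0.1, -0.4, -0.2]
opening: 0.002
```

```bash
python3 -m pendant '[[[0,0,-3,0,0],[0,0,0,0,0]]]'; python3 -m pendant '[[[0,0,-1,0,0],[0,0,0,0,0]]]'
```

```text
time_s: 4.8
eef_pos: [0.4713, 0.1836, 0.0469]
eef_rot: [0.0, 0.985, 0.174, -0.0]
wrist_force: [-0.4, -0.1, 0.1]
opening: -0.003
time_s: 5.05
eef_pos: [0.4715, 0.1836, 0.0464]
eef_rot: [-0.0, 0.985, 0.174, -0.0]
wrist_force: [-1.3, -0.1, 2.8]
opening: 0.003
```

```bash
python3 -m pendant '[[[0,0,-1,0,0],[0,0,0,0,0]]]'
```

```text
time_s: 5.3
eef_pos: [0.4716, 0.1836, 0.0455]
eef_rot: [0.0, 0.985, 0.174, 0.0]
wrist_force: [-2.1, -0.6, 5.4]
opening: -0.0
```

```bash
python3 -m pendant '[[[0,0,-0.8,0,0],[0,0,0,0,0],[0,0,0,0,0]]]';python3 -m pendant '[[[0,0,0,0,0],[0,0,0,0,0]]]'
```

```text
time_s: 5.68
eef_pos: [0.4716, 0.1836, 0.0449]
eef_rot: [0.0, 0.985, 0.174, -0.0]
wrist_force: [-3.1, -0.8, 6.3]
opening: 0.0
time_s: 5.92
eef_pos: [0.4716, 0.1836, 0.0449]
eef_rot: [0.0, 0.985, 0.174, 0.0]
wrist_force: [-2.5, -0.2, 6.6]
opening: 0.001
```

```bash
python3 -m pendant '[[[0,0,-0.6,0,0],[0,0,0,0,0],[0,0,0,0,0],[0,0,0,0,0]]]'
python3 - <<'E'
from h import *
c=cam('scene','s2.png'); 
cv2.imwrite('pics/s2c.png',cv2.resize(cv2.imread('pics/s2.png')[120:240,230:410],None,fx=3,fy=3))
E
```

```text
time_s: 6.42
eef_pos: [0.4716, 0.1837, 0.0445]
eef_rot: [0.0, 0.985, 0.174, -0.0]
wrist_force: [-3.9, -1.1, 9.3]
opening: 0.001
```

The green key bottomed at about 9 N and was held for 0.5 s. Next I lift and go above the jar.

```bash
python3 -m pendant '[[[0,0,20,0,0],[0,0,50,0,40],[0,0,50,0,85],[20,-35,36,0,85],[28,-48,0,0,85],[28,-48,0,0,85],[28,-48,0,0,85],[28,-48,0,0,85]]]'; python3 -m pendant '[[[28,-48,0,0,85],[2,-4,0,0,85],[0,0,0,0,85]]]'
python3 - <<'E'
from h import *
c=cam('wrist','w2.png'); o=monitor.get_obs(); print(o['time_s'],o['eef_pos'],o['wrist_force'])
for t in ['jar','jar_blue','jar_red']: print(t,tip(c,'wrist',t))
E
```

```text
time_s: 7.48
eef_pos: [0.6043, -0.045, 0.1997]
eef_rot: [-0.0, 0.985, 0.173, 0.0]
wrist_force: [0.3, 0.7, 0.2]
opening: 0.992
time_s: 7.85
eef_pos: [0.6331, -0.0953, 0.1991]
eef_rot: [-0.001, 0.985, 0.173, -0.0]
wrist_force: [0.5, 0.3, -0.3]
opening: 0.994
7.9 [ 0.63293018 -0.09451259  0.19932557] [ 0.30144885  0.16579535 -0.74972404]
jar [([0.6364, -0.0968, 0.0071], 0.85)]
jar_blue [([0.6171, -0.2692, 0.0052], 0.75)]
jar_red [([0.4914, -0.1722, 0.0055], 0.89)]
```

View pics/w2.png

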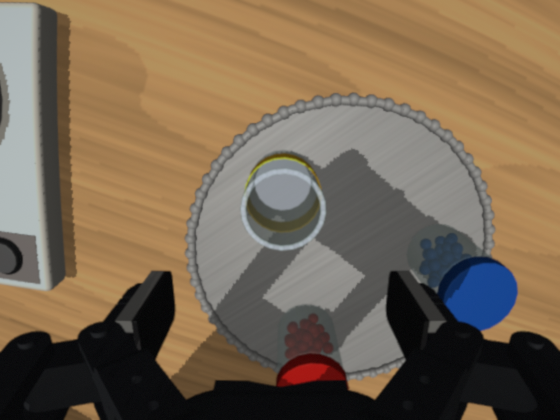

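The jar rim is centred at (284,209). Red is at (312,380) and blue at (478,293), and the fingers straddle clear of both.

Run:
```python
from h import *
c=cam('wrist'); print(onplane(c,(284,209),.097), (onplane(c,(325,209),.097)-onplane(c,(243,209),.097)), monitor.get_obs()['eef_pos'])
```

```text
[ 0.63196382 -0.09691345  0.097     ] [ 0.01967212 -0.05372642  0.        ] [ 0.63326114 -0.0940222   0.20013086]
```

```bash
python3 -m pendant '[[[0,-2,-50,0,85],[0,0,-50,0,85],[0,0,-40,0,85],[0,0,-18,0,85],[0,0,0,0,85]]]'; python3 -m pendant '[[[0,0,0,0,50],[0,0,0,0,50],[0,0,0,0,50],[0,0,0,0,50],[0,0,0,0,50],[0,0,0,0,50]]]'
```

```text
time_s: 8.72
eef_pos: [0.6329, -0.0967, 0.0412]
eef_rot: [-0.0, 0.985, 0.174, -0.001]
wrist_force: [-0.1, -0.1, 0.9]
opening: 0.998
time_s: 9.48
eef_pos: [0.6355, -0.0979, 0.0446]
eef_rot: [0.001, 0.985, 0.174, 0.002]
wrist_force: [-1.0, 1.8, 5.4]
opening: 0.676
```

```bash
python3 -m pendant '[[[0,0,10,0,50],[0,0,30,0,50],[0,0,50,0,50],[0,0,40,0,50],[0,0,0,0,50],[0,0,0,0,50]]]'
python3 - <<'E'
from h import *
c=cam('side','s3.png'); print(monitor.get_obs()['opening'])
for t in ['jar','plate']: print(t,tip(c,'side',t))
cv2.imwrite('pics/s3c.png',cv2.resize(cv2.imread('pics/s3.png')[:350,150:450],None,fx=1.6,fy=1.6))
E
```

```text
time_s: 10.22
eef_pos: [0.6327, -0.0971, 0.1709]
eef_rot: [-0.0, 0.985, 0.173, -0.001]
wrist_force: [-1.0, 1.5, -3.5]
opening: 0.682
0.6808974130654344
jar [([0.6321, -0.0941, 0.1309], 0.76)]
plate [([0.6148, 0.2167, 0.0545], 0.88)]
```

View pics/s3c.png

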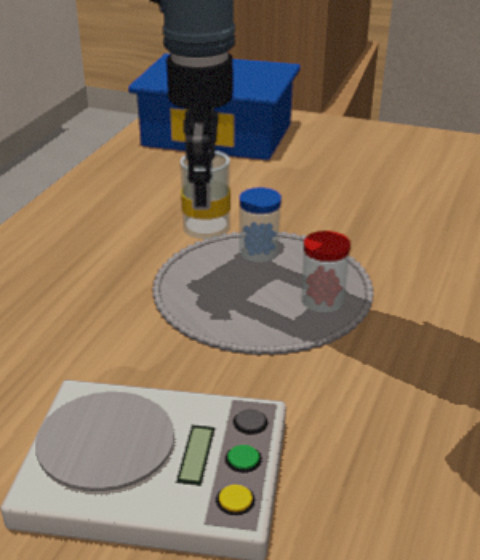

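The jar is held upright at (205,190) in the crop, with the sleeve visible and the lidded jars undisturbed. I'm carrying it over the plate.

```bash
python3 -m pendant '[[[-1,20,0,0,50],[-3,45,0,0,50],[-3,50,0,0,50],[-3,50,0,0,50],[-3,50,0,0,50],[-3,50,0,0,50],[-3,35,0,0,50],[-1,14,0,0,50]]]'; python3 -m pendant '[[[0,0,-20,0,50],[0,0,-30,0,50],[0,0,-20,0,50],[0,0,-5,0,50],[0,0,0,0,50],[0,0,0,0,50]]]'
python3 - <<'E'
from h import *
for n in ['side','scene']:
    c=cam(n,n+'4.png')
    for t in ['jar','plate']: print(t,tip(c,n,t))
E
```

```text
time_s: 11.38
eef_pos: [0.612, 0.2199, 0.1711]
eef_rot: [-0.0, 0.985, 0.175, -0.001]
wrist_force: [-0.1, -0.5, -2.2]
opening: 0.68
time_s: 12.12
eef_pos: [0.6146, 0.2165, 0.0982]
eef_rot: [0.0, 0.985, 0.173, 0.001]
wrist_force: [0.5, -0.2, -2.2]
opening: 0.681
jar [([0.6138, 0.2186, 0.0587], 0.68)]
plate [([0.6125, 0.2198, 0.0532], 0.67)]
jar [([0.6103, 0.213, 0.0544], 0.73), ([0.4549, 0.2388, 0.0435], 0.63)]
plate [([0.6098, 0.2174, 0.0518], 0.69)]
```

Centred. I'll lower it by feel.

```bash
python3 -m pendant '[[[0,0,-4,0,50],[0,0,0,0,50]]]'; python3 -m pendant '[[[0,0,-2,0,50],[0,0,0,0,50]]]'; python3 -m pendant '[[[0,0,-1,0,50],[0,0,0,0,50]]]'
```

```text
time_s: 12.68
eef_pos: [0.6131, 0.2166, 0.0923]
eef_rot: [0.0, 0.985, 0.174, -0.001]
wrist_force: [0.2, -0.6, -2.0]
opening: 0.68
time_s: 12.92
eef_pos: [0.6136, 0.2167, 0.0912]
eef_rot: [0.0, 0.985, 0.174, 0.0]
wrist_force: [-2.8, -0.9, 0.0]
opening: 0.681
time_s: 13.18
eef_pos: [0.6137, 0.2167, 0.0905]
eef_rot: [0.0, 0.985, 0.174, 0.0]
wrist_force: [-3.2, 0.1, 5.0]
opening: 0.678
```

```bash
python3 -m pendant '[[[0,0,0.5,0,64],[0,0,0,0,68],[0,0,0,0,76],[0,0,0,0,85],[0,0,0,0,85]]]'
python3 - <<'E'
from h import *
c=cam('side','s5.png'); print(tip(c,'side','jar'),tip(c,'side','plate'))
cv2.imwrite('pics/s5c.png',cv2.resize(cv2.imread('pics/s5.png')[130:350,130:350],None,fx=2.5,fy=2.5))
E
```

```text
time_s: 13.8
eef_pos: [0.6135, 0.2166, 0.0903]
eef_rot: [-0.0, 0.985, 0.174, -0.0]
wrist_force: [-0.7, 0.4, -0.5]
opening: 0.999
[([0.6152, 0.2205, 0.0525], 0.59)] [([0.6154, 0.2182, 0.0536], 0.91), ([0.4724, 0.1851, 0.046], 0.62)]
```

View pics/s5c.png

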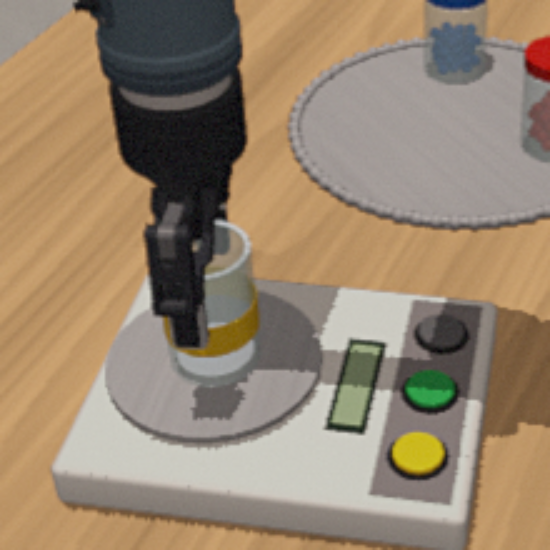

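The jar stands free and upright in the middle of the plate, at (212,300) in the crop. I'm lifting and going above yellow.

```bash
python3 -m pendant '[[[0,0,20,0,85],[0,0,50,0,85],[0,0,50,0,85],[-40,6,0,0,60],[-50,7,0,0,20],[-50,7,0,0,0],[-14,1,-35,0,0],[0,0,-35,0,0]]]'; python3 -m pendant '[[[0,0,0,0,0],[0,0,0,0,0]]]'
python3 - <<'E'
from h import *
c=cam('wrist','w6.png'); o=monitor.get_obs(); print(o['time_s'],o['eef_pos'],o['wrist_force'])
for t in ['key_green_top','key_yellow_top','key_grey_top','jar','plate']: print(t,tip(c,'wrist',t))
m=cv2.inRange(cv2.cvtColor(c['img'],cv2.COLOR_RGB2HSV),(25,150,60),(35,255,255))
n,l,s,ce=cv2.connectedComponentsWithStats(m); i=[j for j in range(1,n) if s[j,4]>300]
for j in i: print(s[j],ce[j],onplane(c,ce[j],.0465))
E
```

```text
time_s: 14.95
eef_pos: [0.4594, 0.2383, 0.1421]
eef_rot: [-0.0, 0.985, 0.174, 0.002]
wrist_force: [-0.3, -0.0, 0.1]
opening: -0.001
time_s: 15.2
eef_pos: [0.4608, 0.2379, 0.1424]
eef_rot: [-0.0, 0.985, 0.173, 0.001]
wrist_force: [-0.1, 0.0, 0.9]
opening: 0.003
15.25 [0.46113701 0.23793445 0.14258457] [-0.61227031  0.40081661 -0.10095415]
key_green_top [([0.4702, 0.1851, 0.0465], 0.57)]
key_yellow_top [([0.4581, 0.2384, 0.0497], 0.81)]
key_grey_top []
jar []
plate []
[255 192  39  23 623] [274.44141252 203.14285714] [0.46359881 0.24318799 0.0465    ]
```

View pics/w6.png

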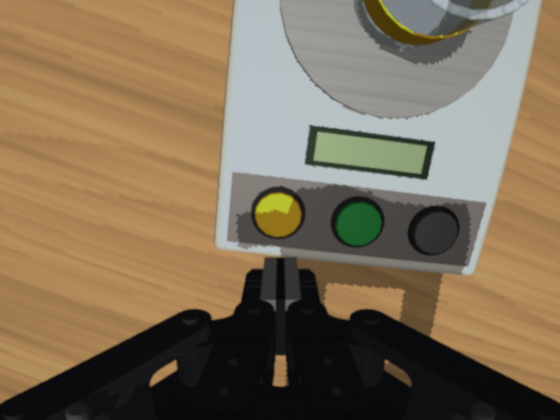

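The yellow key is at (277,214), about 2 to 4 mm behind the TCP, and the jar is at the upper right on the plate. I'll correct by −2,+1 mm and press by feel.

```bash
python3 -m pendant '[[[-2,1,-40,0,0],[0,0,-35,0,0],[0,0,-14,0,0],[0,0,0,0,0],[0,0,0,0,0]]]'; python3 -m pendant '[[[0,0,-3,0,0],[0,0,0,0,0],[0,0,0,0,0]]]';python3 -m pendant '[[[0,0,-2,0,0],[0,0,0,0,0]]]'
```

```text
time_s: 16.12
eef_pos: [0.4587, 0.2389, 0.0528]
eef_rot: [-0.0, 0.985, 0.174, 0.001]
wrist_force: [0.2, 0.1, -0.3]
opening: -0.002
time_s: 16.5
eef_pos: [0.4577, 0.2387, 0.0487]
eef_rot: [-0.0, 0.985, 0.174, 0.0]
wrist_force: [0.1, 0.1, 0.1]
opening: 0.003
time_s: 16.75
eef_pos: [0.4578, 0.2387, 0.0465]
eef_rot: [-0.0, 0.985, 0.174, 0.0]
wrist_force: [-0.1, 0.7, 2.1]
opening: -0.002
```

```bash
python3 -m pendant '[[[0,0,-1,0,0],[0,0,0,0,0]]]'; python3 -m pendant '[[[0,0,-0.8,0,0],[0,0,0,0,0]]]'
```

```text
time_s: 17.0
eef_pos: [0.4578, 0.2387, 0.0457]
eef_rot: [-0.0, 0.985, 0.174, 0.0]
wrist_force: [-1.0, 0.1, 5.0]
opening: -0.001
time_s: 17.25
eef_pos: [0.4578, 0.2387, 0.045]
eef_rot: [-0.0, 0.985, 0.174, 0.0]
wrist_force: [-1.9, -0.1, 6.7]
opening: 0.001
```

```bash
python3 -m pendant '[[[0,0,-0.6,0,0],[0,0,0,0,0],[0,0,0,0,0],[0,0,0,0,0]]]'
```

```text
time_s: 17.75
eef_pos: [0.4578, 0.2387, 0.0446]
eef_rot: [0.0, 0.985, 0.174, 0.0]
wrist_force: [-1.6, -0.5, 8.0]
opening: 0.004
```

Held at about 8 N. I'm holding a little longer, then lifting off and checking.

```bash
python3 -m pendant '[[[0,0,0,0,0],[0,0,0,0,0],[0,0,5,0,0],[0,0,40,0,0],[0,0,50,0,0],[0,0,30,0,0],[0,0,0,0,0],[0,0,0,0,0]]]'
python3 - <<'E'
from h import *
for n in ['side','scene']:
    c=cam(n,n+'7.png')
    for t in ['jar','plate','jar_blue','jar_red']: print(t,tip(c,n,t))
print(monitor.get_obs()['wrist_force'])
a=cv2.imread('pics/side7.png')[100:380,130:420]; b=cv2.imread('pics/scene7.png')[120:400,150:430]
cv2.imwrite('pics/f7.png',cv2.resize(np.hstack([a,b]),None,fx=1.4,fy=1.4))
E
```

```text
time_s: 18.75
eef_pos: [0.4567, 0.2384, 0.1678]
eef_rot: [0.0, 0.985, 0.173, -0.001]
wrist_force: [0.5, 0.0, -1.0]
opening: -0.003
jar [([0.6138, 0.222, 0.0525], 0.91)]
plate [([0.6145, 0.2197, 0.0509], 0.76)]
jar_blue []
jar_red [([0.493, -0.1735, 0.009], 0.66), ([0.457, 0.236, 0.0431], 0.35)]
jar [([0.6076, 0.2149, 0.0468], 0.72)]
plate [([0.612, 0.2184, 0.0508], 0.81)]
jar_blue [([0.6152, -0.2658, 0.0081], 0.65)]
jar_red [([0.4875, -0.1736, 0.0008], 0.94)]
[-0.08388037 -0.86599945  0.305576  ]
```

View pics/f7.png

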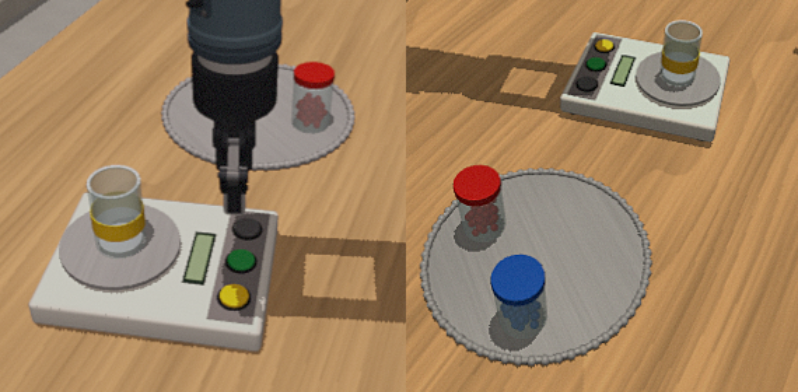

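The jar is upright and centred on the plate, the robot is clear of everything, and the lidded jars haven't moved. Handing in.

```bash
python3 -c "
from bench import order; print(order.hand_in())"
```

```text
the job is handed in; nothing more can be done
None
```

The scale is switched on and tared with the jar on the plate, and the job was handed in at about 19 s; the hand-in reports no verdict.

- **Green key:** I pressed it with the plate empty and held it for about 1 s at 6 to 9 N. The last reading was 9.3 N, a little above the 6 to 8 N asked for but well under 25 N.
- **Jar:** I gripped the yellow-sleeved jar, carried it over, lowered it by feel (about 7 N at contact) and released it on the plate.
- **Yellow key:** I pressed it with the jar standing free and held it for about 0.8 s, mostly at about 8 N. The grey key was never touched.

**Last checks:**
- The final pictures show the jar upright. The networks put its axis about 2 mm (side camera) and 6 mm (scene camera) from the plate's centre.
- Red and blue are within a few mm of where they started. The side camera could not see blue behind the arm, but the scene camera showed it in place.
- The wrist force is back to noise, with the tool 120 mm above the keys. That the presses registered rests on the force felt, because the keys' travel could not be read directly.

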